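# Load milk sample canisters on the analyser's gravity roller lane

### The arm

A 7-joint arm with a two-finger parallel gripper is mounted at the origin on the work surface. World frame = base frame: x ahead of the robot, y to its left, z up, the work surface at z = 0. Lengths are in m, angles in rad, forces in N, time in s.
With the tool pointing down it reaches from about 0.4 to 0.875 m from the base axis. Payload 19.3 kg.
Tool frame: the origin (TCP) lies at the very end of the fingers, on their centre line; the grasp point (between the pads) lies 19 mm behind it; z points along the fingers, y is the line along which they close (so a half turn about z gives the same grasp; the last joint's range is limited). The gripper opens to 85 mm and grips with 20 to 120 N. Pads are 22 mm wide; open, the fingers measure 114 mm over their backs; the gripper's body (76 mm by 85 mm) begins 54 mm behind the grasp point. The pads swing forward as they close: fully open they stand 13 mm farther back than shut.
Start: joints at [1.197, 0.521, -0.036, 1.599, 0.021, 1.021, -0.113], TCP at [0.187, -0.596, 0.231] pointing down, gripper open.
Joint ranges: [-2.91, 2.91], [-0.3, 2.13], [-1.5, 1.42], [0.17, 2.43], [-1.26, 4.41], [0.16, 1.93], [-2.52, 2.52]. Speed limits (rad/s): [1.89, 1.89, 2.39, 2.39, 3.01, 3.01, 3.01].

### API

Orientations are given as [roll, pitch, yaw] about the fixed x, y, z axes, in that order (R = Rz(yaw) Ry(pitch) Rx(roll)).
In Python, from workcell import bot gives the robot as it stands.
- The arm moves only by the tool carry_out, never from a script. Its argument "rows" is a list that holds one entry, the list of rows, each a list of 4 numbers: the shift along the tool's x, y, z in m, then the turn about the tool's z in degrees. In form: [[[x, y, z, twist], ...]]. A call has 1 to 12 rows; each row is the pose to reach, as a shift and turn from the pose commanded when the call began, along the tool's axes at that moment; what a row does not reach only later rows make up. A row lasts 1/12 s, in which the tool goes at most 41.7 mm and 7.16 degrees, less where a joint would pass 70% of its speed; a pose out of reach is approached as far as the arm can. A call with a gripper value outside its range is refused whole. "grip" is the finger opening in m, from 0 to 0.0854, set as the call begins (left out, the last holds). The fingers move at their own pace and stop on an object; "grip_force" is the grip in N (left out, the last holds). Time passes only in rows, so rows that repeat a pose let the fingers close. It gives the time, the measured TCP pose, the force, the opening and the grip force at its end, in the units of the state.
- bot.observe(): the state, without advancing time (a new reading comes with each control period).
- bot.grab_frame(name): name is "side" or "top" or "wrist"; returns a dict with "pixels" (480x640x3 uint8, red, green, blue), "K" (3x3 intrinsics, pixels), "pose" (4x4, takes a point from camera to world coordinates). Camera axes: x right, y down, z forward; pixel columns grow to the right and rows downward; lengths in m; the calibration is good to about 2 mm. The wrist camera is an equidistant fisheye: a pixel r from the principal point sees the ray r / f radians off the axis. A picture is of the moment at which its call begins. There is no depth.
- bot.job_done(): hands the job in; it is judged then, once.
Trained networks look in a picture, given as the dict that the camera call returned (one of the last four; its "shot" number tells which), for a name from the list of things; names that differ only in an ending like _2 or _b are one class to them, and where a whole thing is asked for, a point or a joint stands for the part that bears it (a point fixed in the world has none). Each returns a list of dicts, best first, with "conf" (0 to 1); they miss things now and then, are a little off and sometimes report something else, mostly with a low value. They report only what shows in the picture. A call takes as long as a camera call. They do not tell look-alikes from the thing itself.
- bot.look_for(picture, label): "position" ([column, row] in pixels, amid what is visible of it).
- bot.regions_of(picture, label): "region" (480x640 bool, what is visible of it) and "position" ([column, row] in pixels, amid what is visible of it).
- bot.spot_point(picture, label): "position" ([column, row] in pixels: a listed point, or the origin of a listed thing).
The state is a dict: "clock": time; "qpos": joint angles; "qd": joint speeds; "joint_efforts": joint torques, N m; "position": TCP position; "tool_rot": TCP orientation; "force": force on the tool from outside, world axes, zero at the start; "moment": the same for the moment, N m; "grip_width": finger opening in m; "finger_force": force on a finger pad.
Only numpy, scipy, OpenCV 4.12 (cv2) and the standard library are available. Lean on these libraries where they do the work, as an engineer would, in place of code of your own. Each camera call takes 0.05 s, during which the arm holds its last target. There are 200 camera calls.

### The job

Load both milk sample canisters from the nest onto the sloped roller lane: set each one upright and gently on the open upper end and let it roll down under the clear guard, so that one comes to rest against the end stop and the other right behind it. The lid of one canister is only resting in place: before you lift that one, press its lid down against the spring and turn it a quarter clockwise until it clicks home. Do not disturb the other things on the bench.

Things in the scene. Friction and masses are not known exactly. Their poses are not given: they have to be found in the camera images.
- canister: the canister whose lid is not locked: white square jar 64 x 64 mm, 72 mm high, with a round steel bayonet collar (59 mm across) on top from height 74 to 104 mm; 0.3 to 0.6 kg. Stands in one of the nest's two pockets, square to it, and lifts straight out. Origin: centre of its underside; z up; x and -x point to the collar's two entry slots
- lid: its grey bayonet lid, 70 g: disc 62 mm across, 6 mm thick, with a grip bar on top and a plug with two pins (along the bar) below. Origin: centre of the disc's underside; x along the bar, z up. At the start it is loose: bar along the canister's x, origin 115 to 116 mm above the canister's underside. Locked: bar along the canister's y, origin 112 mm above the canister's underside
- lid_bar (a point): middle of the lid's grip bar: 48 mm long, 12 mm wide, from 6 mm to 34 mm above the lid's origin, this point 20 mm above it. To lock: push down at least 8 mm (the disc meets the collar after 12 mm), turn 90 degrees clockwise seen from above until the pins meet a wall (about 6 degrees of play), let it rise some 4 to 8 mm into its pockets. Locked, the lid carries the canister; unlocked it lifts off
- seal_plate (a joint): spring plate in the canister's collar on which the lid's plug rests; reads how far it is pressed down in m: 0 free, 0.0005 under the loose lid, 0.004 with the lid locked, 0.012 fully pressed. The spring pushes back 1.25 N per mm: about 10 N when the pins just pass under the collar's roof, 15 N fully pressed
- canister2: the other canister, identical, with its lid already locked (fixed to it): bar along this body's y, from 118 to 146 mm above its underside, 12 mm wide, 48 mm long; 0.3 to 0.7 kg all told. Stands in the nest's other pocket. Origin: centre of its underside; z up
- nest: fixed black holding nest on an aluminium plate, 112 x 212 mm, 40 mm high, with two square pockets 67 mm wide and centred 58 mm either side of its middle along its y; pocket floor 10 mm above the bench. It keeps the canisters from turning. Origin: centre of its underside
- lane: fixed gravity roller lane, 352 mm long, falling towards its own x at 0.14 rad (8 degrees): 13 grey free-turning 20 mm rollers between aluminium side profiles 71 mm apart and 20 mm higher than the rollers. Origin: on the bench under the lane's middle; x level, downhill; z up; there the plane of the roller tops is 75 mm above the origin. A canister let go on it rolls down by itself in about 2 s
- load_point (a point): middle of the lane's open upper end, on the plane of the roller tops, 110 mm uphill of the lane's middle: a good place to set down a canister's underside, tilted with the lane. Sloping lips beside it, from 20 mm to 34 mm above the rollers, widen the mouth to about 90 mm
- guard_edge (a point): middle of the uphill edge of the clear plastic guard, underside: the guard lies 172 mm above the rollers on four thin posts, from here 140 mm downhill, 112 mm wide, so that nothing can be set down there from above; uphill of it the lane is open
- stop_point (a point): where the centre of a canister's underside lies when it rests against the end stop (a steel plate with a rubber bumper), on the plane of the roller tops, under the clear guard
- queue_point (a point): where the centre of the underside of the second canister lies when it rests against the first one: 64 mm uphill of stop_point, on the plane of the roller tops
- beaker: bystander: empty glass beaker 70 mm across, 95 mm high; origin: centre of its underside
- wash_bottle: bystander: white bottle with a cap, 64 mm across, 170 mm high; origin: centre of its underside
- basin: bystander: pale green plastic bowl 140 mm across, 70 mm high; origin: centre of its underside
Things that resemble listed ones, but are neither listed nor needed, are in the scene too. Leave any blue or yellow look-alike of the lid alone.

How it is judged:
On the way:
1. the lid is clicked home, turned a quarter and risen into its pockets, while its canister still stands in the nest (angle between the x axis of lid and the y axis of canister, either way round below 0.2 rad and z of lid in the frame of canister between 0.1095 and 0.1145 m and distance of canister from where it was at the start of the episode below 0.02 m), for 0.2 s.
At the end, for the whole second after the job is handed in: Both canisters rest on the rollers, within 0.22 rad of upright: one against the end stop (underside centre within 12 mm of stop_point), the other behind it (within 20 mm of queue_point). The lid is still locked (bar within 0.2 rad of the canister's y, origin 109.5 to 114.5 mm up) (((distance between canister and stop_point below 0.012 m and distance between canister2 and queue_point below 0.02 m) or (distance between canister2 and stop_point below 0.012 m and distance between canister and queue_point below 0.02 m)) and angle between each of canister, canister2's own z axis and vertical below 0.22 rad and linear speed of each of canister, canister2 below 0.02 m/s and angle between the x axis of lid and the y axis of canister, either way round below 0.2 rad and z of lid in the frame of canister between 0.1095 and 0.1145 m); the robot touches nothing.
It fails at once if a canister is tipped over (more than 0.6 rad from upright) (angle between any of canister, canister2's own z axis and vertical above 0.6 rad).
It fails at once if a canister is dropped or rammed onto the lane (over 50 N) (contact force between any of canister, canister2 and lane above 50 N).
It fails at once if the beaker, wash bottle or basin is moved by more than 30 mm (distance of any of beaker, wash_bottle, basin from where it was at the start of the episode above 0.03 m).
It also fails if it takes over 70 s, if anything falls off the work surface, if the arm or the gripper's body presses on something with over 40 N, if the wrist force passes 120 N, or if a joint passes its speed limit or range.

## Working session

There is one attempt and no reset: what is moved stays moved. The work goes in short steps, Python scripts to look and compute and a tool call to move; the robot and the scene stay as the last step left them, time stands still between calls to the robot, and variables do not carry over. Pictures are saved under pics/ and viewed, at most 10 in all, crops included, and the job is handed in when it is done.

Besides the shell and the picture viewer there is one more tool, called as name([rows], argument=value, ...), one row to a line, values as JSON. carry_out: Moves the arm, as the interface text tells. Its arguments: {"type":"object","properties":{"rows":{"type":"array","items":{"type":"array","items":{"type":"array","items":{"type":"number"}}}},"grip":{"type":"number"},"grip_force":{"type":"number"}},"required":["rows"]}

```bash
mkdir -p pics && cat > h.py <<'E'
import numpy as np, cv2
from workcell import bot
def snap(n,fn=None):
    f=bot.grab_frame(n)
    if fn: cv2.imwrite('pics/'+fn,f['pixels'][:,:,::-1])
    return f
def ray(f,uv):
    K=np.array(f['K']);P=np.array(f['pose'])
    d=np.array([(uv[0]-K[0,2])/K[0,0],(uv[1]-K[1,2])/K[1,1],1]);return P[:3,3],P[:3,:3]@d
def onz(f,uv,z):
    o,d=ray(f,uv);return o+d*(z-o[2])/d[2]
def tri(fs,uvs):
    A=np.zeros((3,3));b=np.zeros(3)
    for f,u in zip(fs,uvs):
        o,d=ray(f,u);d=d/np.linalg.norm(d);M=np.eye(3)-np.outer(d,d);A+=M;b+=M@o
    return np.linalg.solve(A,b)
def proj(f,p):
    P=np.array(f['pose']);c=P[:3,:3].T@(np.asarray(p,float)-P[:3,3]);u=np.array(f['K'])@c;return u[:2]/u[2]
E
python3 - <<'E'
from h import *
np.set_printoptions(precision=4,suppress=True)
s=bot.observe();print(s)
t=snap('top','top.png');d=snap('side','side.png')
for f,n in((t,'top'),(d,'side')):
    print(n,f['K'],f['pose'])
    for l in ['canister','lid','lid_bar','canister2','nest','lane','load_point','guard_edge','stop_point','queue_point','beaker','wash_bottle','basin']:
        print(l,[(np.round(r['position'],1).tolist(),round(r['conf'],2)) for r in bot.spot_point(f,l)])
cv2.imwrite('pics/both.png',np.vstack([t['pixels'],d['pixels']])[:,:,::-1])
E
```

```text
{'clock': 0.0, 'qpos': array([ 1.1968,  0.522 , -0.0363,  1.6   ,  0.0211,  1.0211, -0.1128]), 'qd': array([-0.0012,  0.0016,  0.0002, -0.0007, -0.0008, -0.0011, -0.0007]), 'joint_efforts': array([ -0.0026, -92.7158,   1.9791, -36.9948,   0.0178,   0.008 ,
         0.0001]), 'position': array([ 0.1869, -0.5961,  0.2307]), 'tool_rot': array([-3.1405,  0.    ,  0.3038]), 'force': array([ 0.1948, -0.4809,  0.3482]), 'moment': array([-0.0244,  0.04  , -0.0445]), 'finger_force': 0.0, 'grip_width': 0.08594082136648125}
top [[576.7619   0.     321.5694]
 [  0.     576.7619 234.1368]
 [  0.       0.       1.    ]] [[ 0.0113 -0.997   0.0762  0.4359]
 [-0.9999 -0.0106  0.0103 -0.0072]
 [-0.0095 -0.0763 -0.997   1.8615]
 [ 0.      0.      0.      1.    ]]
canister [([407.9, 244.2], 0.72), ([372.3, 247.2], 0.56), ([461.5, 303.3], 0.51)]
lid [([414.4, 241.5], 0.87), ([403.4, 295.8], 0.81), ([390.2, 195.4], 0.79)]
lid_bar [([396.4, 191.9], 0.82), ([404.6, 289.2], 0.69), ([416.9, 236.9], 0.52)]
canister2 [([407.9, 244.2], 0.72), ([372.3, 247.2], 0.56), ([461.5, 303.3], 0.51)]
nest [([392.9, 244.9],
[... 566 characters left out ...]
0], 0.72), ([216.7, 336.5], 0.66), ([276.8, 469.0], 0.15)]
lid [([376.8, 189.1], 0.72), ([423.4, 245.2], 0.71), ([319.7, 210.2], 0.54), ([276.5, 469.9], 0.23)]
lid_bar [([377.7, 184.5], 0.94), ([324.3, 201.0], 0.93), ([422.8, 239.0], 0.58)]
canister2 [([372.4, 224.2], 0.93), ([356.3, 246.0], 0.72), ([216.7, 336.5], 0.66), ([276.8, 469.0], 0.15)]
nest [([365.5, 236.9], 0.91), ([262.3, 272.0], 0.66)]
lane [([237.4, 329.2], 0.56), ([260.0, 272.5], 0.56)]
load_point [([265.1, 271.6], 0.57)]
guard_edge [([206.4, 275.6], 0.71)]
stop_point [([194.2, 359.4], 0.74)]
queue_point [([213.2, 336.4], 0.61)]
beaker [([261.8, 231.2], 0.83)]
wash_bottle [([457.3, 222.5], 0.87)]
basin [([277.1, 471.3], 0.85)]
```

View pics/top.png

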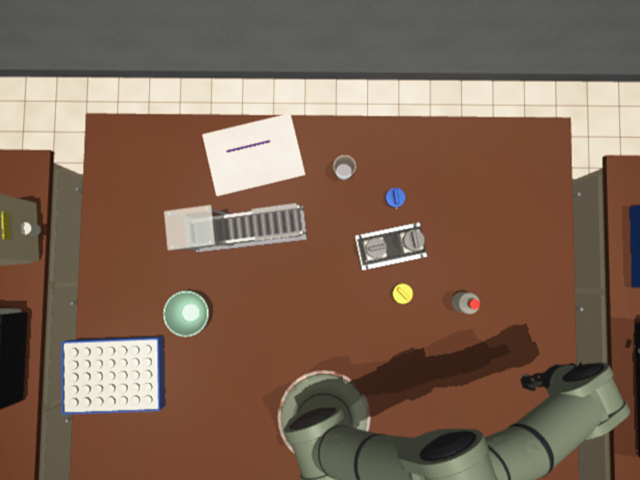

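View pics/side.png

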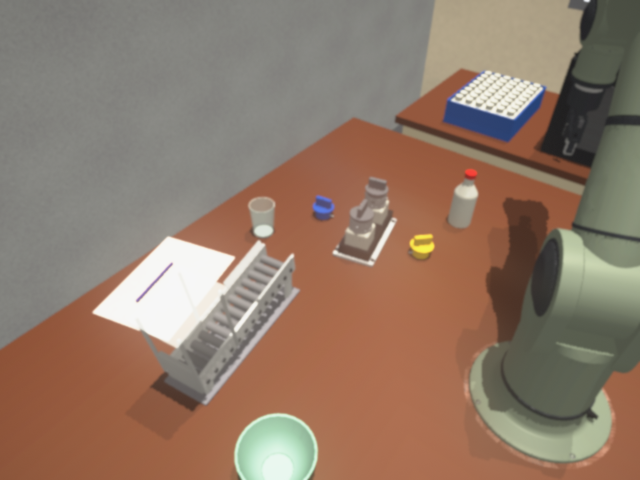

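Candidates for the lid and canister in the top view are the left nest canister (375,248), the right nest canister (413,240), and the look-alikes: blue lid (396,198) and yellow lid (403,294). By the description, I want the two grey ones in the nest. I'll check them in a close crop to see which bar differs.

```bash
python3 - <<'E'
from h import *
t=cv2.imread('pics/top.png');d=cv2.imread('pics/side.png')
a=cv2.resize(t[210:282,345:441],(800,600),interpolation=3)[:, :]
a=cv2.resize(t[212:276,350:435],(400,300),interpolation=3)
b=cv2.resize(d[165:270,325:405],(400,525),interpolation=3)
c=cv2.resize(t[195:260,155:315],(400,162),interpolation=3)
o=np.zeros((525,800,3),np.uint8);o[:300,:400]=a;o[300:462,:400]=c;o[:,400:]=b
cv2.imwrite('pics/crop.png',o)
E
```

```text
(no output)
```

View pics/crop.png

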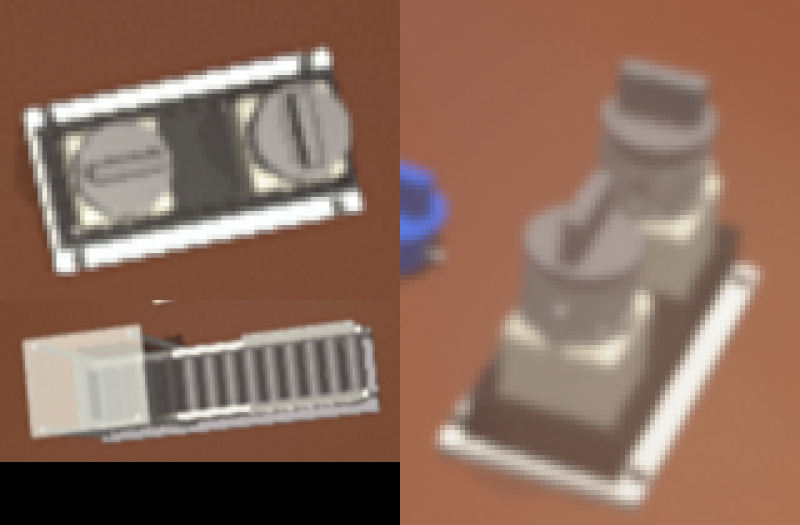

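The crop shows two grey-lidded canisters. The left one has its bar along the nest's length and the right one has its bar across. I can't tell yet which is loose, so I need the wrist camera's view of the collar gap and slots. First I'll estimate positions.

```bash
python3 - <<'E'
from h import *
np.set_printoptions(precision=4,suppress=True)
t=snap('top');d=snap('side')
print('nest',tri([t,d],[(392.9,244.9),(365.5,236.9)]),onz(t,(392.9,244.9),0))
# plate corners from crop (scale 400/85, offset)
cs=[(35,110),(322,55),(355,205),(65,262)]
k=85/400
pts=[onz(t,(350+u*k,212+v*k),0.004) for u,v in cs];pts=np.array(pts);print(pts,pts.mean(0))
e=pts[1]-pts[0]+pts[2]-pts[3];print('axis',np.arctan2(e[1],e[0]),[np.linalg.norm(pts[i]-pts[i-1]) for i in range(4)])
for n,tp,sp,z in (('L',(375,248),(361,211),.125),('R',(413.5,240),(376.8,189),.125)):
    print(n,onz(t,tp,z),tri([t,d],[tp,sp]))
print('load',onz(t,(283.6,220.5),.09),tri([t,d],[(283.6,220.5),(265.1,271.6)]))
print('stop',onz(t,(205.3,229.6),.06),tri([t,d],[(205.3,229.6),(194.2,359.4)]))
print('queue',onz(t,(223.7,228.6),.068),tri([t,d],[(223.7,228.6),(213.2,336.4)]))
print('guard',onz(t,(212.8,224.6),.24),tri([t,d],[(212.8,224.6),(206.4,275.6)]))
for l in ['load_point','stop_point','queue_point','guard_edge']:
  for n,f in(('t',t),('s',d)): print(l,n,[(np.round(r['position'],1).tolist(),round(r['conf'],2)) for r in bot.spot_point(f,l)])
for n,tp,sp in (('beaker',(343.5,170),(261.8,231)),('wb',(461.6,302),(457.3,222.5))): print(n,tri([t,d],[tp,sp]))
s=bot.observe();print(s['position'],s['tool_rot'])
w=snap('wrist','w0.png');print(w['K'],w['pose'])
E
```

```text
nest [ 0.5477 -0.2186 -0.0065] [ 0.5458 -0.2186  0.    ]
[[ 0.5751 -0.1038  0.004 ]
 [ 0.6151 -0.3004  0.004 ]
 [ 0.5124 -0.3227  0.004 ]
 [ 0.4713 -0.125   0.004 ]] [ 0.5434 -0.213   0.004 ]
axis -1.3681322760016839 [np.float64(0.10599721549975527), np.float64(0.20059946963449976), np.float64(0.10511175591376315), np.float64(0.20200950178980473)]
L [ 0.5285 -0.1506  0.125 ] [ 0.5296 -0.1488  0.1352]
R [ 0.5539 -0.2664  0.125 ] [ 0.5546 -0.2655  0.1278]
load [0.6123 0.1288 0.09  ] [0.6121 0.1287 0.0889]
stop [0.584  0.3767 0.06  ] [0.5845 0.3783 0.0521]
queue [0.5871 0.3175 0.068 ] [0.5882 0.319  0.0627]
guard [0.5836 0.3175 0.24  ] [0.5823 0.3161 0.2416]
load_point t [([282.7, 222.5], 0.59)]
load_point s [([264.2, 275.7], 0.76)]
stop_point t [([204.0, 229.4], 0.79)]
stop_point s [([196.1, 359.1], 0.93), ([378.2, 181.0], 0.41)]
queue_point t [([222.2, 229.3], 0.72)]
queue_point s [([217.6, 337.0], 0.74), ([358.8, 247.2], 0.52)]
guard_edge t [([189.7, 310.0], 0.68), ([209.7, 227.3], 0.59)]
guard_edge s [([201.6, 280.6], 0.68)]
beaker [ 0.7903 -0.0563 -0.0017]
wb [ 0.3683 -0.4387 -0.0065]
[ 0.1869 -0.5964  0.2313] [-3.1415 -0.      0.3037]
[[371.6483   0.     319.6348]
 [  0.     371.6483 241.0582]
 [  0.       0.       1.    ]] [[ 0.2981 -0.9098 -0.2887  0.2604]
 [-0.9545 -0.2843 -0.0898 -0.5748]
 [-0.0004  0.3023 -0.9532  0.374 ]
 [ 0.      0.      0.      1.    ]]
```

carry_out([
  [[0,0,-0.04,0],[0.05,-0.05,-0.08,0],[0.08,-0.08,-0.1,0],[0.11,-0.11,-0.1,0],[0.14,-0.14,-0.1,0],[0.17,-0.17,-0.1,0],[0.2,-0.2,-0.1,2],[0.23,-0.23,-0.1,4],[0.26,-0.26,-0.1,6],[0.29,-0.29,-0.1,6],[0.32,-0.32,-0.1,6],[0.35,-0.35,-0.1,6]],
])

```text
clock: 2.95
position: [0.3943, -0.1986, 0.3316]
tool_rot: [3.141, -0.001, 0.199]
force: [1.7, -0.7, -0.6]
grip_width: 0.0857
finger_force: 0.0
```

carry_out([
  [[0.03,-0.01,0,0],[0.05,-0.04,0,0],[0.075,-0.07,0,0],[0.08,-0.1,0.02,0],[0.08,-0.1,0.05,0],[0.08,-0.1,0.09,0],[0.08,-0.1,0.13,0],[0.08,-0.1,0.15,0],[0.08,-0.1,0.16,0],[0.08,-0.1,0.16,0]],
])

```text
clock: 3.78
position: [0.4518, -0.0865, 0.1699]
tool_rot: [-3.14, 0.003, 0.199]
force: [-1.2, 0.6, 0.3]
grip_width: 0.0853
finger_force: 0.0
```

```bash
python3 - <<'E'
from h import *
s=bot.observe();print(s['clock'],s['position'],s['tool_rot'],s['qpos'])
w=snap('wrist','w1.png');print(w['pose'])
E
```

```text
3.7833 [ 0.45180057 -0.08653558  0.16988232] [-3.14044199e+00  2.52242861e-03  1.99162057e-01] [ 0.35401538  0.37082872 -0.36505413  2.06519398  0.19216939  0.73999031
 -1.50287423]
[[ 0.19691284 -0.93371869 -0.29898954  0.52768761]
 [-0.98042013 -0.18793737 -0.05878693 -0.07280874]
 [-0.00130085  0.30471127 -0.95244388  0.31241182]
 [ 0.          0.          0.          1.        ]]
```

View pics/w1.png

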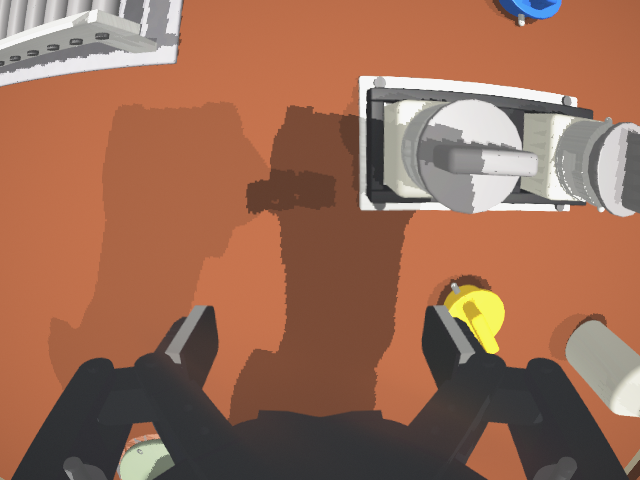

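The wrist picture shows the left canister's lid at (470,155), the right one at (620,170), the yellow look-alike at (475,305) and the blue one at (530,5). I'll zoom in on the collars.

```bash
python3 - <<'E'
from h import *
i=cv2.imread('pics/w1.png')
cv2.imwrite('pics/w1c.png',cv2.resize(i[65:225,380:640],None,fx=3,fy=3,interpolation=3))
E
```

```text
(no output)
```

View pics/w1c.png

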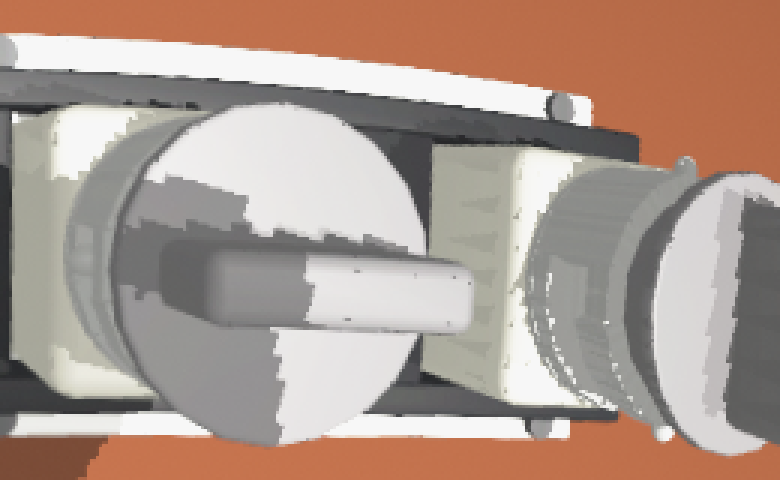

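R shows its two pins standing proud above the collar rim along the bar (crop 685,165 and 665,432) and a visible plug strip. L shows none. R, the far one at about (0.554,-0.266), is therefore the loose one, and the soft spring will confirm it when I press. I'll turn to yaw 191.6° above R, because j7's range needs that side.

carry_out([
  [[0,0,-0.04,-7],[0,0,-0.08,-14],[0.01,0.03,-0.1,-21],[0.03,0.06,-0.1,-28],[0.05,0.1,-0.1,-35],[0.064,0.14,-0.1,-42],[0.064,0.17,-0.1,-49],[0.064,0.197,-0.1,-56],[0.064,0.197,-0.1,-63],[0.064,0.197,-0.1,-70],[0.064,0.197,-0.1,-77],[0.064,0.197,-0.1,-84]],
])

```text
clock: 4.83
position: [0.5545, -0.2677, 0.2737]
tool_rot: [3.14, 0.001, 1.67]
force: [-0.5, -0.4, -0.5]
grip_width: 0.0857
finger_force: 0.0
```

carry_out([
  [[0,0,0,-7],[0,0,0,-14],[0,0,0,-21],[0,0,0,-28],[0,0,0,-35],[0,0,0,-42],[0,0,0,-49],[0,0,0,-56],[0,0,0,-63],[0,0,0,-70],[0,0,0,-77],[0,0,0,-84]],
])

```text
clock: 5.83
position: [0.5543, -0.2678, 0.2736]
tool_rot: [-3.14, 0.002, 3.136]
force: [0.2, -0.4, -0.3]
grip_width: 0.0847
finger_force: 0.0
```

carry_out([
  [[0,0,0,-7],[0,0,0,-12],[0,0,0,-12],[0,0,0,-12]],
])

```text
clock: 6.17
position: [0.5542, -0.2677, 0.2727]
tool_rot: [-3.14, 0.001, -2.946]
force: [0.0, 0.7, -0.4]
grip_width: 0.0854
finger_force: 0.0
```

```bash
cat >> h.py <<'E'
def fray(f,uv):
    K=np.array(f['K']);P=np.array(f['pose']);v=np.array([uv[0]-K[0,2],uv[1]-K[1,2]]);r=np.hypot(*v);th=r/K[0,0]
    d=np.r_[np.sin(th)*v/max(r,1e-9),np.cos(th)];return P[:3,3],P[:3,:3]@d
def fonz(f,uv,z):
    o,d=fray(f,uv);return o+d*(z-o[2])/d[2]
def fproj(f,p):
    K=np.array(f['K']);P=np.array(f['pose']);c=P[:3,:3].T@(np.asarray(p,float)-P[:3,3]);r=np.hypot(c[0],c[1]);th=np.arctan2(r,c[2])
    return np.array([K[0,2],K[1,2]])+K[0,0]*th*c[:2]/r
def tool(d,yaw): # world delta -> tool axes (tool pointing down)
    c,s=np.cos(yaw),np.sin(yaw);return np.array([c*d[0]+s*d[1],s*d[0]-c*d[1],-d[2]])
E
python3 - <<'E'
from h import *
np.set_printoptions(precision=4,suppress=True)
s=bot.observe();print(s['clock'],s['position'],s['tool_rot'],s['qpos'])
w=snap('wrist','w2.png');print(w['pose'][:3,3])
for l,z in(('lid',.125),('lid_bar',.1455),('canister',.01),('nest',0)):
  for r in bot.spot_point(w,l): print(l,r['position'],r['conf'],fonz(w,r['position'],z))
for r in bot.regions_of(w,'lid'): 
    m=r['region'];print('reg',r['position'],r['conf'],m.sum(),fonz(w,r['position'],.1305))
E
```

```text
6.1667 [ 0.5542 -0.2677  0.2727] [-3.1404  0.0008 -2.9465] [ 0.9813  0.6369 -0.9985  1.5454  0.5532  1.2636  1.668 ]
[ 0.4787 -0.2839  0.4154]
lid [335.7, 322.1] 0.93 [ 0.6403 -0.2378  0.125 ]
lid [370.6, 58.4] 0.9 [ 0.4166 -0.2565  0.125 ]
lid [320.1, 226.6] 0.7 [ 0.5563 -0.2685  0.125 ]
lid_bar [337.9, 332.7] 0.88 [ 0.6387 -0.237   0.1455]
lid_bar [321.0, 233.8] 0.86 [ 0.5562 -0.2679  0.1455]
lid_bar [373.4, 50.9] 0.63 [ 0.4149 -0.2576  0.1455]
canister [321.4, 200.7] 0.68 [ 0.5575 -0.2668  0.01  ]
canister [424.7, 199.3] 0.59 [ 0.532 -0.152  0.01 ]
nest [430.4, 379.5] 0.71 [ 0.783  -0.0604  0.    ]
nest [374.1, 199.6] 0.59 [ 0.5462 -0.2075  0.    ]
reg [371.1, 58.8] 0.94 2723 [ 0.418  -0.2566  0.1305]
reg [318.6, 228.3] 0.79 4508 [ 0.5565 -0.2697  0.1305]
reg [336.0, 323.5] 0.66 2054 [ 0.6386 -0.2381  0.1305]
```

View pics/w2.png

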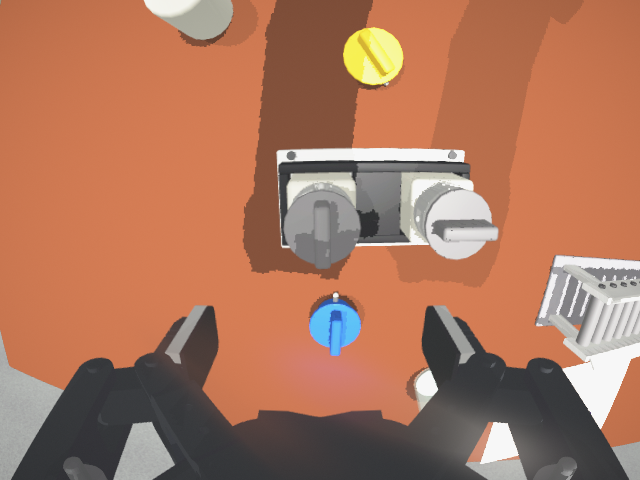

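The picture shows R at (322,225), its bar vertical and square to the tool, L at (455,222), yellow at (373,55) and blue at (335,325). R measures about (0.556,-0.268), so the tool is aligned. Next I descend and grip the bar.

carry_out([
  [[-0.002,-0.001,0.035,-0.5],[-0.002,-0.001,0.07,-0.5],[-0.002,-0.001,0.1,-0.5],[-0.002,-0.001,0.12,-0.5],[-0.002,-0.001,0.13,-0.5],[-0.002,-0.001,0.137,-0.5],[-0.002,-0.001,0.137,-0.5],[-0.002,-0.001,0.137,-0.5]],
])

```text
clock: 7.13
position: [0.5569, -0.2677, 0.1352]
tool_rot: [-3.141, 0.001, -2.934]
force: [0.1, 0.5, -0.1]
grip_width: 0.0851
finger_force: 0.0
```

carry_out([
  [[0,0,0,0],[0,0,0,0],[0,0,0,0],[0,0,0,0],[0,0,0,0],[0,0,0,0],[0,0,0,0],[0,0,0,0]],
], grip=0.0, grip_force=70)

```text
clock: 7.8
position: [0.5564, -0.2676, 0.1343]
tool_rot: [3.141, 0.0, -2.934]
force: [-0.3, 0.3, 0.9]
grip_width: 0.0107
finger_force: 69.7
```

carry_out([
  [[0,0,0.002,0],[0,0,0.004,0],[0,0,0.006,0],[0,0,0.006,0],[0,0,0.006,0]],
])

```text
clock: 8.22
position: [0.5565, -0.2676, 0.1283]
tool_rot: [-3.142, 0.0, -2.934]
force: [-2.2, 0.9, 6.7]
grip_width: 0.0108
finger_force: 70.6
```

The spring is soft (about 7 N at 6 mm), so R is confirmed loose. Next I press to 10 mm and turn clockwise.

carry_out([
  [[0,0,0.002,0],[0,0,0.0045,0],[0,0,0.0045,0],[0,0,0.0045,6],[0,0,0.0045,12],[0,0,0.0045,18],[0,0,0.0045,24],[0,0,0.0045,30],[0,0,0.0045,36],[0,0,0.0045,42],[0,0,0.0045,48],[0,0,0.0045,54]],
])

```text
clock: 9.22
position: [0.5572, -0.2672, 0.1245]
tool_rot: [3.14, 0.001, 2.402]
force: [0.0, 2.7, 12.9]
grip_width: 0.0106
finger_force: 71.4
```

carry_out([
  [[0,0,0,6],[0,0,0,12],[0,0,0,18],[0,0,0,24],[0,0,0,29],[0,0,0,33],[0,0,0,36],[0,0,0,36],[0,0,0,36]],
])

```text
clock: 9.97
position: [0.5571, -0.2672, 0.1245]
tool_rot: [3.14, 0.0, 1.779]
force: [-0.5, 3.3, 13.6]
grip_width: 0.0105
finger_force: 71.5
```

```bash
python3 - <<'E'
from h import *
s=bot.observe()
for k in('clock','position','tool_rot','force','moment','qpos'):print(k,np.round(s[k],4))
E
```

```text
clock 9.9667
position [ 0.5571 -0.2672  0.1245]
tool_rot [3.1403e+00 4.0000e-04 1.7787e+00]
force [-0.4857  3.3062 13.6397]
moment [ 0.9139  0.4082 -0.0829]
qpos [ 0.7095  0.6851 -0.5372  1.6906  0.4313  0.885   0.2021]
```

carry_out([
  [[0,0,-0.002,0],[0,0,-0.004,0],[0,0,-0.006,0],[0,0,-0.0065,0],[0,0,-0.0065,0],[0,0,-0.0065,0]],
])

```text
clock: 10.47
position: [0.5569, -0.2673, 0.1305]
tool_rot: [3.14, -0.0, 1.779]
force: [0.8, 3.5, 6.7]
grip_width: 0.0106
finger_force: 70.5
```

carry_out([
  [[0,0,-0.001,0],[0,0,-0.0015,0],[0,0,-0.0015,0],[0,0,-0.0015,0],[0,0,-0.0015,0]],
])

```text
clock: 10.88
position: [0.5564, -0.2676, 0.1316]
tool_rot: [3.141, -0.0, 1.779]
force: [2.7, 3.4, 1.2]
grip_width: 0.0109
finger_force: 69.7
```

carry_out([
  [[0,0,-0.001,0],[0,0,-0.003,0],[0,0,-0.005,0],[0,0,-0.008,0],[0,0,-0.008,0],[0,0,-0.008,0]],
])

```text
clock: 11.38
position: [0.5562, -0.2678, 0.1399]
tool_rot: [-3.141, 0.0, 1.778]
force: [-0.2, 0.6, -6.7]
grip_width: 0.0105
finger_force: 68.6
```

The canister is carried on its locked lid (about 0.68 kg). I'll lift it clear and carry it toward the lane.

carry_out([
  [[0,0,-0.01,0],[0,0,-0.03,0],[0,0,-0.06,0],[0,0,-0.095,0],[0,0,-0.13,0],[0,0,-0.16,0],[0,0,-0.175,0],[0.005,0.002,-0.18,0],[0.015,0.005,-0.18,0],[0.03,0.01,-0.18,0],[0.05,0.02,-0.18,0],[0.07,0.027,-0.18,0]],
])

```text
clock: 12.38
position: [0.5679, -0.1917, 0.3181]
tool_rot: [-3.14, -0.002, 1.779]
force: [1.2, 0.3, -6.2]
grip_width: 0.0105
finger_force: 68.9
```

carry_out([
  [[0.025,0.01,0,0],[0.05,0.02,0,0],[0.08,0.028,0,0],[0.11,0.038,0,0],[0.14,0.048,0,0],[0.165,0.058,0,0],[0.185,0.065,0,0],[0.2,0.07,0,0],[0.2,0.07,0,0],[0.2,0.07,0,0]],
])

```text
clock: 13.22
position: [0.5947, 0.0183, 0.3183]
tool_rot: [-3.139, -0.001, 1.781]
force: [-0.2, -0.4, -6.7]
grip_width: 0.0108
finger_force: 68.8
```

```bash
python3 - <<'E'
from h import *
np.set_printoptions(precision=4,suppress=True)
s=bot.observe();print(s['clock'],s['position'],s['tool_rot'],s['force'])
w=snap('wrist','w3.png');t=snap('top');d=snap('side')
for l,z in(('load_point',.0904),('guard_edge',.24),('queue_point',.0637),('stop_point',.0547)):
  for n,f,g in(('w',w,fonz),('t',t,onz),('s',d,onz)):
    for r in bot.spot_point(f,l)[:2]: print(l,n,np.round(r['position'],1),round(r['conf'],2),g(f,r['position'],z))
E
```

```text
13.2167 [0.5947 0.0183 0.3183] [-3.1394 -0.0008  1.7813] [-0.1929 -0.3625 -6.686 ]
load_point w [358.5  90.8] 0.77 [0.607  0.1364 0.0904]
load_point t [281.7 220.9] 0.69 [0.611  0.1347 0.0904]
load_point s [262.4 273.3] 0.82 [0.6118 0.1375 0.0904]
guard_edge w [318.6 303.4] 0.47 [ 0.601  -0.0188  0.24  ]
guard_edge s [204.6 278.2] 0.86 [0.5799 0.321  0.24  ]
queue_point t [222.9 227.2] 0.91 [0.5919 0.3209 0.0637]
queue_point s [216.  336.8] 0.62 [0.5829 0.3171 0.0637]
stop_point t [206.5 229.9] 0.93 [0.5836 0.3741 0.0547]
stop_point s [192.7 360. ] 0.81 [0.584  0.3821 0.0547]
```

View pics/w3.png

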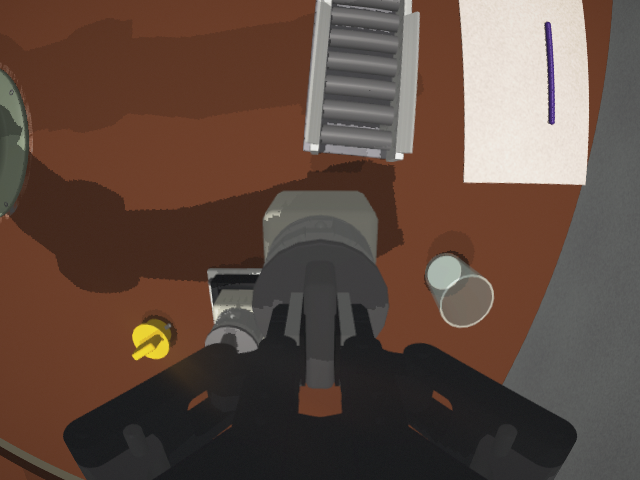

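The picture shows the held canister upright at (320,240) and the lane's upper end at (355,155), slightly right of centre. I'll crop the lane mouth to get the centreline.

```bash
python3 - <<'E'
from h import *
i=cv2.imread('pics/w3.png')
cv2.imwrite('pics/w3c.png',cv2.resize(i[0:165,295:425],(455,578),interpolation=3))
E
```

```text
(no output)
```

View pics/w3c.png

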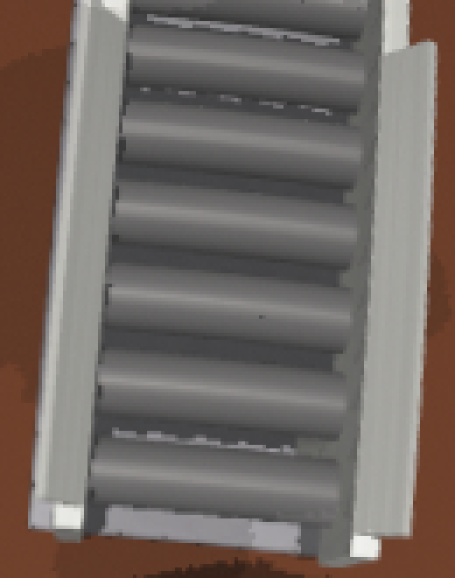

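```bash
python3 - <<'E'
from h import *
np.set_printoptions(precision=4,suppress=True)
w=snap('wrist')
g=lambda c,z:fonz(w,(295+c[0]/3.5,c[1]/3.5),z)[:2]
# caps at lane end
a,b=g((68,517),.1197),g((365,547),.1197);print('caps',a,b,(a+b)/2,np.linalg.norm(a-b),np.arctan2(*(b-a)[::-1])+np.pi/2)
# lip downhill ends: inner lower edges
a2,b2=g((125,12),.103),g((383,45),.103);print('lipend',a2,b2,(a2+b2)/2,np.linalg.norm(a2-b2),np.arctan2(*(b2-a2)[::-1])+np.pi/2)
e=(a2+b2-a-b)/2;print('dir',np.degrees(np.arctan2(e[1],e[0])),np.linalg.norm(e))
for n,l in(('L',[(125,12),(88,505)]),('R',[(382,45),(357,535)])):
    p=[g(l[0],.103),g(l[1],.1197)];e=p[0]-p[1];print(n,p,np.degrees(np.arctan2(e[1],e[0])))
# rollers: left/right ends
for L,R,z in(((97,470),(335,480),.084),((113,215),(352,235),.075),((127,50),(360,72),.07)):
    p,q=g(L,z),g(R,z);e=q-p;print('roller',p,q,(p+q)/2,np.linalg.norm(e),np.degrees(np.arctan2(e[1],e[0]))+90)
E
```

```text
caps [0.5784 0.071 ] [0.657  0.0806] [0.6177 0.0758] 0.07915071422153272 1.692437757769144
lipend [0.564  0.2145] [0.6353 0.2231] [0.5997 0.2188] 0.07184431641155553 1.6905017420850277
dir 97.19544065487186 0.14411750837307968
L [array([0.564 , 0.2145]), array([0.5829, 0.0752])] 97.72331702903216
R [array([0.635, 0.223]), array([0.6541, 0.0833])] 97.76478793239507
roller [0.5836 0.0841] [0.6517 0.0968] [0.6177 0.0905] 0.0692128384845529 100.49970644380619
roller [0.5725 0.16  ] [0.6423 0.1709] [0.6074 0.1655] 0.07065713283574485 98.8754254440893
roller [0.5657 0.2136] [0.6352 0.2243] [0.6005 0.2189] 0.07034615477224632 98.72795562553213
```

carry_out([
  [[0.015,0.005,0,1],[0.035,0.011,0,2],[0.06,0.018,0,3],[0.085,0.026,0,4],[0.108,0.033,0,4.6],[0.124,0.038,0.005,4.6],[0.133,0.041,0.015,4.6],[0.133,0.041,0.035,4.6],[0.133,0.041,0.055,4.6],[0.133,0.041,0.07,4.6],[0.133,0.041,0.08,4.6],[0.133,0.041,0.08,4.6]],
])

```text
clock: 15.02
position: [0.6075, 0.154, 0.2373]
tool_rot: [-3.138, 0.001, 1.698]
force: [-0.2, 0.0, -6.1]
grip_width: 0.0107
finger_force: 68.8
```

carry_out([
  [[0,0,0.005,0],[0,0,0.01,0],[0,0,0.013,0],[0,0,0.016,0],[0,0,0.018,0],[0,0,0.018,0],[0,0,0.018,0]],
])

```text
clock: 15.6
position: [0.6083, 0.1551, 0.2219]
tool_rot: [3.141, -0.0, 1.698]
force: [0.6, -0.4, -6.2]
grip_width: 0.0105
finger_force: 68.8
```

```bash
python3 - <<'E'
from h import *
np.set_printoptions(precision=4,suppress=True)
s=bot.observe();print(s['clock'],s['position'],s['tool_rot'],s['force'],s['moment'])
d=snap('side');w=snap('wrist')
o=np.zeros((500,800,3),np.uint8)
o[:,:400]=cv2.resize(d['pixels'][200:400,140:300],(400,500),interpolation=3);o[:300,400:]=cv2.resize(w['pixels'],(400,300))
cv2.imwrite('pics/p1.png',o[:,:,::-1])
E
```

```text
15.6 [0.6083 0.1551 0.2219] [ 3.1414 -0.      1.6983] [ 0.628  -0.4044 -6.154 ] [ 0.0114 -0.0334  0.0093]
```

View pics/p1.png

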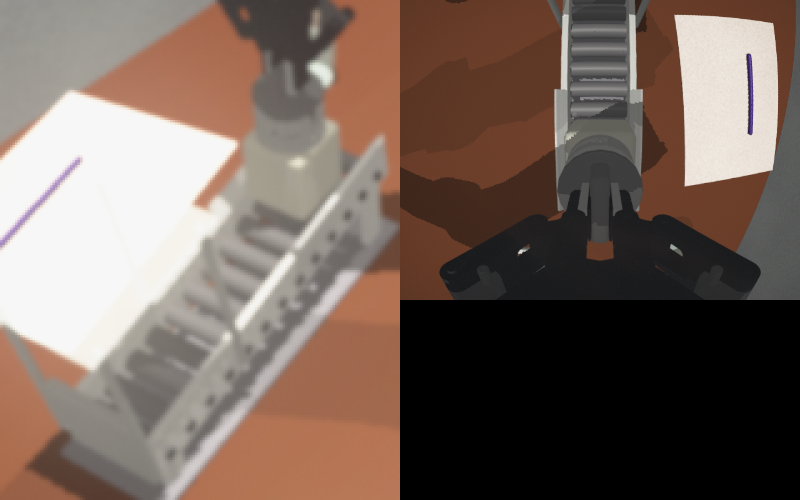

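The picture shows the canister hovering centred between the lips, and aligned. I'll reduce the grip so it can pivot onto the slope and lower it gently.

carry_out([
  [[0,0,0,0],[0,0,0.002,0],[0,0,0.004,0],[0,0,0.006,0],[0,0,0.007,0],[0,0,0.007,0],[0,0,0.007,0]],
], grip_force=25)

```text
clock: 16.28
position: [0.6082, 0.1551, 0.2146]
tool_rot: [-3.141, -0.0, 1.698]
force: [0.3, 0.0, -7.6]
grip_width: 0.0106
finger_force: 68.8
```

carry_out([
  [[0,0,0.001,0],[0,0,0.002,0],[0,0,0.0025,0],[0,0,0.0025,0],[0,0,0.0025,0]],
])

```text
clock: 16.7
position: [0.6083, 0.1553, 0.2123]
tool_rot: [3.141, -0.0, 1.698]
force: [0.7, 0.3, -5.6]
grip_width: 0.0105
finger_force: 68.9
```

carry_out([
  [[0,0,0,0],[0,0,0,0],[0,0,0.001,0],[0,0,0.002,0],[0,0,0.002,0]],
], grip=0.0, grip_force=25)

```text
clock: 17.12
position: [0.6086, 0.1557, 0.2108]
tool_rot: [3.14, -0.001, 1.699]
force: [-0.3, 3.2, 3.2]
grip_width: 0.0104
finger_force: 70.3
```

```bash
python3 - <<'E'
from h import *
s=bot.observe();print(s['clock'],s['position'],s['force'],s['moment'],s['grip_width'],s['finger_force'])
E
```

```text
17.1167 [0.60855709 0.15567042 0.21076757] [-0.27291419  3.16144105  3.20683745] [ 0.75820924  0.28843598 -0.012003  ] 0.010437405726662775 70.34647822380066
```

carry_out([
  [[0,0,0,0],[0,0,0,0],[0,0,0,0]],
], grip=0.009, grip_force=22)

```text
clock: 17.37
position: [0.6085, 0.1554, 0.2107]
tool_rot: [3.141, -0.0, 1.698]
force: [-0.6, 3.1, 5.6]
grip_width: 0.0105
finger_force: 70.5
```

carry_out([
  [[0,0,0,0],[0,0,0,0],[0,0,0,0]],
], grip=0.0104)

```text
clock: 17.62
position: [0.6085, 0.1554, 0.2106]
tool_rot: [3.141, -0.0, 1.698]
force: [0.2, 3.0, 3.6]
grip_width: 0.011
finger_force: 70.3
```

carry_out([
  [[0,0,0,0],[0,0,0,0]],
], grip=0.0115, grip_force=20)

```text
clock: 17.78
position: [0.6085, 0.1553, 0.2105]
tool_rot: [3.141, -0.0, 1.698]
force: [0.9, 3.1, 5.9]
grip_width: 0.0112
finger_force: 22.6
```

carry_out([
  [[0,0,0.0005,0],[0,0,0.001,0],[0,0,0.0015,0],[0,0,0.002,0],[0,0,0.002,0]],
])

```text
clock: 18.2
position: [0.6086, 0.1553, 0.2086]
tool_rot: [3.141, -0.0, 1.698]
force: [0.4, 4.1, 6.9]
grip_width: 0.0114
finger_force: 22.9
```

```bash
python3 - <<'E'
from h import *
s=bot.observe();print(s['clock'],s['position'],s['force'],s['moment'],s['grip_width'],s['finger_force'])
d=snap('side');w=snap('wrist')
o=np.zeros((500,800,3),np.uint8)
o[:,:400]=cv2.resize(d['pixels'][200:300,225:305],(400,500),interpolation=3);o[:,400:]=cv2.resize(w['pixels'][80:330,220:420],(400,500))
cv2.imwrite('pics/p2.png',o[:,:,::-1])
E
```

```text
18.2 [0.60858184 0.1553499  0.20862747] [0.39561511 4.12782832 6.88497401] [ 0.89893808 -0.01278951 -0.05055932] 0.011380310030433476 22.911623418331146
```

View pics/p2.png

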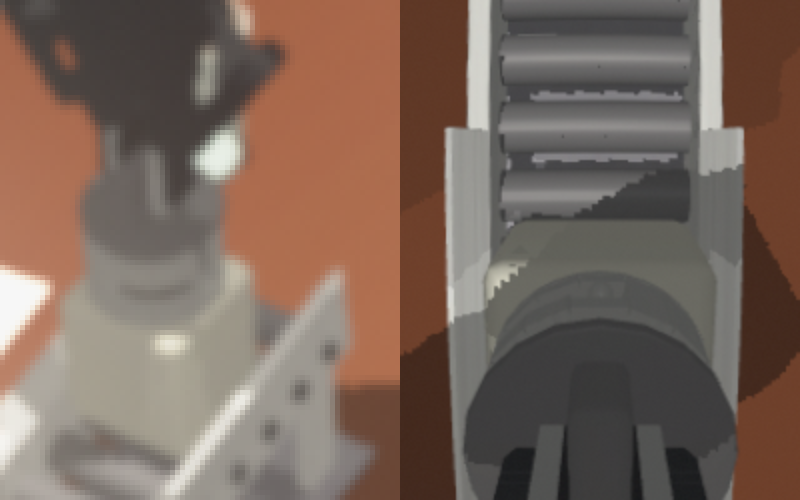

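carry_out([
  [[0,0,0.0005,0],[0,0,0.001,0],[0,0,0.0015,0],[0,0,0.0015,0]],
])

```text
clock: 18.63
position: [0.6086, 0.1554, 0.2073]
tool_rot: [3.14, -0.0, 1.698]
force: [1.1, 2.8, 8.6]
grip_width: 0.0117
finger_force: 23.1
```

The slope's contact line passes close to the grip, so pressing mostly compresses the lid's spring instead of tilting the jar. To avoid dropping an edge, I'll pre-tilt the canister in the light grip: back off uphill, nudge its foot against the first roller so it leans 8° downhill, then set it down flush.

carry_out([
  [[0,0,-0.002,0],[0,0,-0.006,0],[0,0,-0.012,0],[0,0,-0.022,0],[0,0,-0.03,0],[-0.01,0,-0.033,0],[-0.03,0,-0.033,0],[-0.055,0,-0.033,0],[-0.08,0,-0.033,0],[-0.1,0,-0.033,0],[-0.115,0,-0.033,0],[-0.12,0,-0.033,0]],
])

```text
clock: 19.63
position: [0.6238, 0.0323, 0.2397]
tool_rot: [-3.141, 0.001, 1.695]
force: [-0.1, -0.4, -7.2]
grip_width: 0.0118
finger_force: 20.8
```

carry_out([
  [[0,0,0.005,0],[0,0,0.015,0],[0,0,0.025,0],[0,0,0.033,0],[0,0,0.037,0],[0,0,0.037,0],[0,0,0.037,0]],
])

```text
clock: 20.22
position: [0.6234, 0.0365, 0.2025]
tool_rot: [-3.141, -0.0, 1.699]
force: [-0.4, -0.8, -7.2]
grip_width: 0.0118
finger_force: 20.8
```

carry_out([
  [[0.004,0,0,0],[0.008,0,0,0],[0.012,0,0,0],[0.015,0,0,0],[0.015,0,0,0]],
])

```text
clock: 20.63
position: [0.6216, 0.0518, 0.203]
tool_rot: [3.141, 0.0, 1.699]
force: [0.3, -0.2, -6.6]
grip_width: 0.0116
finger_force: 20.7
```

carry_out([
  [[0.003,0,0,0],[0.006,0,0,0],[0.009,0,0,0],[0.009,0,0,0]],
])

```text
clock: 20.97
position: [0.6204, 0.0605, 0.2028]
tool_rot: [3.141, -0.0, 1.699]
force: [-0.9, -1.2, -6.5]
grip_width: 0.0116
finger_force: 20.5
```

carry_out([
  [[0.003,0,0,0],[0.006,0,0,0],[0.006,0,0,0]],
])

```text
clock: 21.22
position: [0.6196, 0.0666, 0.2028]
tool_rot: [3.141, -0.0, 1.699]
force: [0.9, -1.1, -6.6]
grip_width: 0.0116
finger_force: 20.3
```

carry_out([
  [[0.003,0,0,0],[0.006,0,0,0],[0.006,0,0,0],[0.006,0,0,0]],
])

```text
clock: 21.55
position: [0.6189, 0.0721, 0.2028]
tool_rot: [3.142, -0.0, 1.699]
force: [0.7, -2.1, -6.8]
grip_width: 0.0117
finger_force: 20.2
```

```bash
python3 - <<'E'
from h import *
np.set_printoptions(precision=3,suppress=True)
s=bot.observe();print(s['position'],s['force'],s['moment'])
d=snap('side')
for l in('canister','lid'):
  for r in bot.regions_of(d,l):
    m=r['region'];ys,xs=np.nonzero(m)
    print(l,r['conf'],r['position'],m.sum(),xs.min(),xs.max(),ys.min(),ys.max())
# pixel-based: grey-blurred region, edges of jar: fit left/right boundary of white jar near projected pos
p=s['position'];print([proj(d,[p[0],p[1],z]) for z in(p[2]-.1216,p[2]-.05)])
s=bot.observe();print(s['force'],s['moment'])
E
```

```text
[0.619 0.072 0.203] [ 0.7   -2.089 -6.781] [-0.232 -0.184  0.012]
canister 0.73 [281.9, 246.7] 915 264 300 226 262
canister 0.63 [361.6, 229.5] 1076 345 375 200 250
lid 0.83 [277.0, 227.5] 391 265 292 213 233
lid 0.74 [421.8, 247.3] 398 411 433 236 257
lid 0.61 [323.6, 211.2] 399 313 334 196 219
lid 0.49 [212.2, 316.1] 14500 129 299 242 405
[array([278.609, 259.512]), array([277.534, 236.674])]
[ 0.156 -0.575 -6.048] [-0.03  -0.095  0.017]
```

```bash
cat > tilt.py <<'E'
from h import *
from scipy.optimize import minimize
def model(f,tcp,yaw,th,dz=0.1406):
    u=np.array([np.cos(yaw),np.sin(yaw),0]);v=np.array([-u[1],u[0],0]);z0=np.array([0,0,1.])
    zz=z0*np.cos(th)+u*np.sin(th);xx=u*np.cos(th)-z0*np.sin(th)
    g=np.array(tcp)+[0,0,.019];o=g-dz*zz;m=np.zeros((480,640),np.uint8)
    def hull(P): cv2.fillConvexPoly(m,cv2.convexHull(np.array([proj(f,p) for p in P]).astype(np.float32)).round().astype(np.int32),1)
    hull([o+a*xx+b*v+c*zz for a in(-.032,.032) for b in(-.032,.032) for c in(0,.072)])
    an=np.linspace(0,6.28,40);hull([o+.0295*(np.cos(t)*xx+np.sin(t)*v)+c*zz for t in an for c in(.07,.104)])
    return m
if __name__=='__main__':
    s=bot.observe();d=snap('side')
    rs=[r for r in bot.regions_of(d,'canister') if 250<r['position'][0]<300]
    M=rs[0]['region']
    for dz in(.135,.1406):
      for th in np.arange(-.1,.35,.04):
        m=model(d,s['position'],s['tool_rot'][2],th,dz).astype(bool)
        print(dz,round(th,2),round((m&M).sum()/(m|M).sum(),3))
E
python3 tilt.py
```

```text
Traceback (most recent call last):
  File "tilt.py", line 14, in <module>
    M=rs[0]['region']
      ~~^^^
IndexError: list index out of range
```

```bash
python3 - <<'E'
from tilt import *
s=bot.observe()
for k in range(4):
    d=snap('side')
    for r in bot.regions_of(d,'canister'):
        if 250<r['position'][0]<305 and r['region'].sum()<3000:
            M=r['region'];print(r['conf'],r['position'],M.sum())
            for dz in(.1406,):
                print([(round(th,2),round(float((m&M).sum()/(m|M).sum()),3)) for th in np.arange(-.1,.35,.05) for m in [model(d,s['position'],s['tool_rot'][2],th,dz).astype(bool)]])
print(bot.observe()['clock'])
E
```

```text
0.61 [280.5, 246.5] 943
[(np.float64(-0.1), 0.433), (np.float64(-0.05), 0.466), (np.float64(0.0), 0.508), (np.float64(0.05), 0.547), (np.float64(0.1), 0.58), (np.float64(0.15), 0.596), (np.float64(0.2), 0.604), (np.float64(0.25), 0.582), (np.float64(0.3), 0.521)]
0.67 [281.8, 248.5] 952
[(np.float64(-0.1), 0.428), (np.float64(-0.05), 0.463), (np.float64(0.0), 0.504), (np.float64(0.05), 0.544), (np.float64(0.1), 0.582), (np.float64(0.15), 0.602), (np.float64(0.2), 0.61), (np.float64(0.25), 0.589), (np.float64(0.3), 0.527)]
0.75 [279.6, 248.3] 919
[(np.float64(-0.1), 0.421), (np.float64(-0.05), 0.453), (np.float64(0.0), 0.494), (np.float64(0.05), 0.531), (np.float64(0.1), 0.566), (np.float64(0.15), 0.581), (np.float64(0.2), 0.589), (np.float64(0.25), 0.578), (np.float64(0.3), 0.518)]
22.2
```

The tilt is about 0.17 rad, close to the lane's 0.14. Now I raise it, carry it over the load point and set it down.

carry_out([
  [[0,0,-0.006,0],[0,0,-0.018,0],[0,0,-0.03,0],[0.004,0,-0.036,0],[0.015,0,-0.036,0],[0.035,0,-0.036,0],[0.055,0,-0.036,0],[0.075,0,-0.036,0],[0.087,0,-0.034,0],[0.09,0,-0.028,0],[0.09,0,-0.021,0],[0.09,0,-0.018,0]],
])

```text
clock: 23.2
position: [0.6072, 0.1601, 0.2192]
tool_rot: [-3.14, 0.001, 1.698]
force: [0.2, -1.4, -7.2]
grip_width: 0.0112
finger_force: 20.0
```

carry_out([
  [[0,0,0.002,0],[0,0,0.004,0],[0,0,0.006,0],[0,0,0.007,0],[0,0,0.007,0]],
])

```text
clock: 23.62
position: [0.6075, 0.1607, 0.2136]
tool_rot: [-3.141, 0.0, 1.698]
force: [0.3, -0.5, -6.9]
grip_width: 0.0119
finger_force: 20.0
```

carry_out([
  [[0,0,0.001,0],[0,0,0.002,0],[0,0,0.002,0]],
])

```text
clock: 23.87
position: [0.6075, 0.161, 0.2117]
tool_rot: [3.142, -0.0, 1.698]
force: [1.2, 0.4, -6.1]
grip_width: 0.0117
finger_force: 20.1
```

carry_out([
  [[0,0,0.001,0],[0,0,0.001,0],[0,0,0.001,0]],
])

```text
clock: 24.12
position: [0.6077, 0.1614, 0.2112]
tool_rot: [3.141, -0.0, 1.698]
force: [-1.1, 1.2, 0.9]
grip_width: 0.0116
finger_force: 21.0
```

carry_out([
  [[0,0,0.001,0],[0,0,0.001,0],[0,0,0.001,0]],
])

```text
clock: 24.37
position: [0.6077, 0.1613, 0.2102]
tool_rot: [3.141, -0.0, 1.698]
force: [-0.8, 1.0, 4.7]
grip_width: 0.0115
finger_force: 21.7
```

carry_out([
  [[0,0,-0.0007,0],[0,0,-0.0007,0]],
])

```text
clock: 24.53
position: [0.6077, 0.1613, 0.2108]
tool_rot: [3.141, -0.0, 1.698]
force: [-0.7, 1.2, 4.3]
grip_width: 0.0115
finger_force: 21.6
```

carry_out([
  [[0,0,0,0],[0,0,0,0],[0,0,-0.005,0],[0,0,-0.02,0],[0,0,-0.045,0],[0,0,-0.07,0],[0,0,-0.09,0],[0,0,-0.1,0]],
], grip=0.085)

```text
clock: 25.2
position: [0.608, 0.1612, 0.3133]
tool_rot: [3.139, -0.0, 1.698]
force: [0.4, 0.6, -0.8]
grip_width: 0.0852
finger_force: 0.0
```

carry_out([
  [[-0.02,-0.006,0,0],[-0.05,-0.016,0,-1],[-0.085,-0.026,0,-2],[-0.12,-0.038,0,-3],[-0.155,-0.048,0,-4],[-0.19,-0.06,0,-4.5],[-0.22,-0.072,0,-4.5],[-0.25,-0.08,0,-4.5],[-0.28,-0.088,0,-4.5],[-0.3,-0.095,0,-4.5],[-0.307,-0.097,0,-4.5],[-0.307,-0.097,0,-4.5]],
])

```text
clock: 26.2
position: [0.5497, -0.1578, 0.31]
tool_rot: [-3.141, 0.0, 1.774]
force: [-0.6, 0.2, 1.0]
grip_width: 0.0849
finger_force: 0.0
```

```bash
python3 - <<'E'
from h import *
np.set_printoptions(precision=4,suppress=True)
s=bot.observe();print(s['clock'],s['position'],s['tool_rot'],s['qpos'])
w=snap('wrist');t=snap('top');d=snap('side')
for l,z in(('lid',.122),('lid_bar',.142),('canister',.01)):
  for n,f,g in(('w',w,fonz),('t',t,onz),('s',d,onz)):
    for r in bot.spot_point(f,l): print(l,n,np.round(r['position'],1),round(r['conf'],2),g(f,r['position'],z))
E
```

```text
26.2 [ 0.5497 -0.1578  0.31  ] [-3.1407  0.0001  1.7737] [ 0.6396  0.4225 -0.6468  1.6199  0.2697  1.191   0.1371]
lid w [424.7 266.6] 0.89 [ 0.6608 -0.1912  0.122 ]
lid w [183.1 239. ] 0.59 [ 0.4235 -0.211   0.122 ]
lid t [392.1 197.5] 0.65 [ 0.6827 -0.2021  0.122 ]
lid t [209.7 227.3] 0.5 [0.5861 0.3503 0.122 ]
lid t [283.3 221.2] 0.19 [0.607  0.1273 0.122 ]
lid s [420.1 251.5] 0.86 [ 0.3465 -0.1167  0.122 ]
lid s [322.  208.2] 0.59 [ 0.6259 -0.1115  0.122 ]
lid s [199.7 308. ] 0.42 [0.6235 0.3139 0.122 ]
lid_bar w [175.9 239.6] 0.71 [ 0.4231 -0.2053  0.142 ]
lid_bar w [429.9 273.1] 0.56 [ 0.6601 -0.19    0.142 ]
lid_bar t [213.6 222. ] 0.71 [0.6004 0.3349 0.142 ]
lid_bar t [375.  250.7] 0.7 [ 0.5195 -0.1492  0.142 ]
lid_bar t [396.1 193.9] 0.64 [ 0.6909 -0.2118  0.142 ]
lid_bar s [426.3 241.8] 0.68 [ 0.3428 -0.134   0.142 ]
lid_bar s [327.9 200.6] 0.61 [ 0.6177 -0.1251  0.142 ]
lid_bar s [199.3 299.4] 0.54 [0.6259 0.3091 0.142 ]
canister w [304.3 187.1] 0.91 [ 0.5296 -0.1579  0.01  ]
canister t [374.4 249.1] 0.64 [ 0.5311 -0.1582  0.01  ]
canister t [226.6 229.8] 0.51 [0.5882 0.3185 0.01  ]
canister s [213.2 340.9] 0.97 [0.6151 0.3025 0.01  ]
canister s [357.6 246.3] 0.7 [ 0.5355 -0.1543  0.01  ]
```

The first canister has rolled down. Next I grip canister2 with a light grip, so it can be pre-tilted the same way.

carry_out([
  [[0.003,-0.008,0.01,0],[0.007,-0.0164,0.035,0],[0.007,-0.0164,0.07,0],[0.007,-0.0164,0.105,0],[0.007,-0.0164,0.14,0],[0.007,-0.0164,0.162,0],[0.007,-0.0164,0.174,0],[0.007,-0.0164,0.178,0],[0.007,-0.0164,0.178,0]],
])

```text
clock: 27.55
position: [0.533, -0.1522, 0.1324]
tool_rot: [-3.141, -0.0, 1.777]
force: [0.5, -0.3, 0.4]
grip_width: 0.0849
finger_force: 0.0
```

carry_out([
  [[0,0,0,0],[0,0,0,0],[0,0,0,0],[0,0,0,0],[0,0,0,0],[0,0,0,0],[0,0,0,0],[0,0,0,0]],
], grip=0.0, grip_force=26)

```text
clock: 28.22
position: [0.5328, -0.1524, 0.1326]
tool_rot: [-3.142, 0.0, 1.777]
force: [-3.1, -0.6, 6.0]
grip_width: 0.0112
finger_force: 30.6
```

carry_out([
  [[0,0,-0.002,0],[0,0,-0.005,0],[0,0,-0.01,0],[0,0,-0.015,0],[0,0,-0.015,0]],
])

```text
clock: 28.63
position: [0.5332, -0.1524, 0.1485]
tool_rot: [3.141, 0.0, 1.777]
force: [-0.3, -0.0, -4.9]
grip_width: 0.0114
finger_force: 29.3
```

```bash
python3 - <<'E'
from h import *
np.set_printoptions(precision=4,suppress=True)
s=bot.observe();print(s['clock'],s['position'],s['tool_rot'],s['force'])
t=snap('top');d=snap('side')
n=np.array([np.cos(1.698)*.14,np.sin(1.698)*.14,.99])
for nm,o in(('stop',np.array([.584,.378,.0547])),('queue',np.array([.592,.315,.0637]))): print(nm,'lid@',proj(t,o+.112*n),proj(d,o+.112*n),'base',proj(t,o),proj(d,o))
for l in('lid','canister','lid_bar'):
  for nm,f in(('t',t),('s',d)): print(l,nm,[(np.round(r['position'],1).tolist(),round(r['conf'],2)) for r in bot.spot_point(f,l) if r['position'][0]<260])
E
```

```text
28.6333 [ 0.5332 -0.1524  0.1485] [3.1406 0.0005 1.7768] [-0.3389 -0.0145 -4.8672]
stop lid@ [192.0988 227.2183] [180.0337 328.4458] base [205.2552 229.7486] [194.213  358.6541]
queue lid@ [212.8213 224.4639] [201.6552 302.8754] base [224.7761 227.1753] [213.6269 334.0183]
lid t [([212.5, 228.0], 0.43)]
lid s [([182.3, 329.6], 0.55)]
canister t [([204.6, 230.6], 0.52)]
canister s [([194.3, 361.4], 0.64)]
lid_bar t []
lid_bar s []
```

The first canister rests at the stop. I'll carry canister2 to the uphill end and tilt it the same way.

carry_out([
  [[0,0,-0.02,0],[0,0,-0.045,0],[0.004,0.003,-0.067,0],[0.015,0.011,-0.077,1],[0.033,0.026,-0.077,2],[0.056,0.043,-0.077,3],[0.08,0.062,-0.077,4],[0.104,0.08,-0.077,4.5],[0.127,0.098,-0.077,4.5],[0.147,0.114,-0.077,4.5],[0.159,0.123,-0.077,4.5],[0.163,0.126,-0.077,4.5]],
])

```text
clock: 30.03
position: [0.6233, 0.0364, 0.2242]
tool_rot: [3.141, -0.002, 1.702]
force: [0.7, 1.7, -3.6]
grip_width: 0.0113
finger_force: 29.1
```

carry_out([
  [[0,0,0,0],[0,0,0,0],[0,0,0.008,0],[0,0,0.016,0],[0,0,0.021,0],[0,0,0.021,0],[0,0,0.021,0]],
])

```text
clock: 30.62
position: [0.6226, 0.0326, 0.203]
tool_rot: [-3.141, -0.0, 1.698]
force: [-0.5, -0.2, -4.3]
grip_width: 0.0112
finger_force: 29.1
```

carry_out([
  [[0.006,0.001,0,0],[0.012,0.001,0,0],[0.016,0.001,0,0],[0.019,0.001,0,0],[0.022,0.001,0,0],[0.025,0.001,0,0],[0.028,0.001,0,0],[0.031,0.001,0,0],[0.034,0.001,0,0],[0.037,0.001,0,0],[0.038,0.001,0,0],[0.038,0.001,0,0]],
])

```text
clock: 31.62
position: [0.6189, 0.0712, 0.2035]
tool_rot: [3.142, -0.0, 1.699]
force: [0.3, -2.1, -4.9]
grip_width: 0.0112
finger_force: 28.7
```

```bash
python3 - <<'E'
from tilt import *
s=bot.observe();print(s['position'],s['force'],s['moment'])
for k in range(2):
    d=snap('side')
    for r in bot.regions_of(d,'canister'):
        if 250<r['position'][0]<305 and r['region'].sum()<3000:
            M=r['region'];print(r['conf'],r['position'],M.sum())
            print([(round(float(th),2),round(float((m&M).sum()/(m|M).sum()),3)) for th in np.arange(-.1,.35,.05) for m in [model(d,s['position'],s['tool_rot'][2],th,.1416).astype(bool)]])
E
```

```text
[0.61894399 0.07120529 0.20347173] [ 0.31198681 -2.09307406 -4.94242475] [-0.48123903 -0.07410834  0.01364602]
0.72 [281.8, 237.6] 1354
[(-0.1, 0.533), (-0.05, 0.575), (0.0, 0.631), (0.05, 0.692), (0.1, 0.751), (0.15, 0.777), (0.2, 0.809), (0.25, 0.785), (0.3, 0.727)]
0.76 [280.8, 240.5] 1327
[(-0.1, 0.534), (-0.05, 0.576), (0.0, 0.634), (0.05, 0.694), (0.1, 0.754), (0.15, 0.772), (0.2, 0.803), (0.25, 0.786), (0.3, 0.722)]
```

The tilt matches the first one, so I repeat the same set-down.

carry_out([
  [[0,0,-0.006,0],[0,0,-0.018,0],[0,0,-0.03,0],[0.004,0,-0.036,0],[0.015,0,-0.036,0],[0.035,0,-0.036,0],[0.055,0,-0.036,0],[0.075,0,-0.036,0],[0.087,0,-0.034,0],[0.09,0,-0.028,0],[0.09,0,-0.021,0],[0.09,0,-0.018,0]],
])

```text
clock: 32.82
position: [0.6072, 0.1592, 0.2199]
tool_rot: [-3.14, 0.001, 1.698]
force: [-1.1, -1.3, -4.7]
grip_width: 0.0113
finger_force: 28.7
```

carry_out([
  [[0,0,0.002,0],[0,0,0.004,0],[0,0,0.006,0],[0,0,0.007,0],[0,0,0.007,0]],
])

```text
clock: 33.23
position: [0.6076, 0.1598, 0.2143]
tool_rot: [-3.141, -0.0, 1.698]
force: [-0.7, -0.1, -5.4]
grip_width: 0.0113
finger_force: 28.7
```

carry_out([
  [[0,0,0.001,0],[0,0,0.001,0],[0,0,0.001,0]],
])

```text
clock: 33.48
position: [0.6075, 0.1601, 0.2135]
tool_rot: [3.142, 0.0, 1.698]
force: [-0.6, -0.1, -4.2]
grip_width: 0.0113
finger_force: 28.7
```

carry_out([
  [[0,0,0.001,0],[0,0,0.001,0],[0,0,0.001,0]],
])

```text
clock: 33.73
position: [0.6075, 0.1601, 0.2124]
tool_rot: [-3.142, -0.0, 1.698]
force: [-0.4, -0.1, -3.3]
grip_width: 0.0118
finger_force: 28.7
```

carry_out([
  [[0,0,0.001,0],[0,0,0.001,0],[0,0,0.001,0]],
])

```text
clock: 33.98
position: [0.6077, 0.1604, 0.2118]
tool_rot: [3.141, -0.0, 1.698]
force: [0.2, 0.4, 0.9]
grip_width: 0.0114
finger_force: 29.6
```

carry_out([
  [[0,0,0.0005,0],[0,0,0.0005,0]],
])

```text
clock: 34.15
position: [0.6078, 0.1606, 0.2117]
tool_rot: [3.14, -0.001, 1.698]
force: [-1.3, 0.9, 7.3]
grip_width: 0.0115
finger_force: 30.5
```

carry_out([
  [[0,0,0,0],[0,0,0,0],[0,0,-0.005,0],[0,0,-0.02,0],[0,0,-0.045,0],[0,0,-0.07,0],[0,0,-0.09,0],[0,0,-0.1,0],[0,0,-0.1,0],[0,0,-0.1,0],[0,0,-0.1,0],[0,0,-0.1,0]],
], grip=0.085)

```text
clock: 35.15
position: [0.6072, 0.1599, 0.3097]
tool_rot: [-3.14, 0.0, 1.698]
force: [0.3, -1.1, 0.7]
grip_width: 0.085
finger_force: 0.0
```

carry_out([
  [[-0.02,0,0,0],[-0.05,0,0,0],[-0.08,0,0,0],[-0.1,0,0,0],[-0.12,0,0,0],[-0.12,0,0,0],[-0.12,0,0,0],[-0.12,0,0,0],[-0.12,0,0,0],[-0.12,0,0,0],[-0.12,0,0,0],[-0.12,0,0,0]],
])

```text
clock: 36.15
position: [0.6227, 0.0416, 0.3109]
tool_rot: [-3.142, -0.0, 1.699]
force: [0.5, -0.4, 0.2]
grip_width: 0.0851
finger_force: 0.0
```

carry_out([
  [[0,0,0,0],[0,0,0,0],[0,0,0,0],[0,0,0,0],[0,0,0,0],[0,0,0,0],[0,0,0,0],[0,0,0,0],[0,0,0,0],[0,0,0,0],[0,0,0,0],[0,0,0,0]],
])

```text
clock: 37.15
position: [0.6228, 0.0411, 0.3109]
tool_rot: [-3.142, -0.0, 1.698]
force: [-0.3, -0.3, 0.2]
grip_width: 0.0852
finger_force: 0.0
```

```bash
python3 - <<'E'
from h import *
print(bot.observe()['clock'])
for k in range(2):
  t=snap('top');d=snap('side')
  for l in('lid','canister','lid_bar'):
    for nm,f in(('t',t),('s',d)): print(l,nm,[(np.round(r['position'],1).tolist(),round(r['conf'],2)) for r in bot.spot_point(f,l) if r['position'][0]<300])
E
```

```text
37.15
lid t [([280.1, 221.5], 0.35)]
lid s [([181.0, 331.1], 0.58)]
canister t [([228.2, 227.9], 0.66), ([281.7, 224.0], 0.5)]
canister s [([217.9, 331.6], 0.86), ([194.7, 361.5], 0.72)]
lid_bar t []
lid_bar s [([220.5, 337.0], 0.22)]
lid t []
lid s []
canister t [([226.2, 230.4], 0.72), ([248.0, 229.8], 0.58)]
canister s [([197.5, 362.0], 0.77), ([215.4, 331.8], 0.57)]
lid_bar t []
lid_bar s [([194.4, 358.5], 0.43)]
```

carry_out([
  [[0,0,0,0],[0,0,0,0],[0,0,0,0],[0,0,0,0],[0,0,0,0],[0,0,0,0],[0,0,0,0],[0,0,0,0],[0,0,0,0],[0,0,0,0],[0,0,0,0],[0,0,0,0]],
])

```text
clock: 38.95
position: [0.6228, 0.0411, 0.3109]
tool_rot: [-3.142, -0.0, 1.698]
force: [-0.3, -0.7, 0.2]
grip_width: 0.0851
finger_force: 0.0
```

```bash
python3 - <<'E'
from h import *
np.set_printoptions(precision=4,suppress=True)
F=[];T=[];S=[];
for k in range(4):
  t=snap('top');d=snap('side');F.append(d['pixels'][240:410,130:300].astype(int))
  for f,A in((t,T),(d,S)):
    A.append(sorted([r['position'] for r in bot.spot_point(f,'canister') if r['position'][0]<240]))
print('motion',abs(F[-1]-F[0]).mean(),abs(F[-1]-F[0]).max())
for i in range(4):
    print([np.round(p,1).tolist() for p in T[i]],[np.round(p,1).tolist() for p in S[i]])
    if len(T[i])==len(S[i]): print([tri([t,d],[a,b]) for a,b in zip(T[i],S[i])])
for l in('stop_point','queue_point'): print(l,[r['position'] for r in bot.spot_point(d,l)[:1]],[r['position'] for r in bot.spot_point(t,l)[:1]])
for l in('beaker','wash_bottle','basin'): print(l,[np.round(r['position'],1) for r in bot.spot_point(d,l)[:1]])
E
```

```text
motion 0.23910034602076125 2
[[227.7, 230.2]] [[193.7, 361.2], [216.4, 333.2]]
[[227.4, 229.8]] [[196.3, 360.8], [218.1, 334.4], [239.8, 331.7]]
[[228.2, 231.3]] [[194.2, 360.0], [216.4, 334.5]]
[[227.9, 227.6]] [[196.6, 362.2], [217.0, 331.1]]
stop_point [[193.8, 361.1]] [[204.3, 230.7]]
queue_point [[214.3, 335.9]] [[224.2, 225.0]]
beaker [array([262.9, 230.9])]
wash_bottle [array([457.2, 224.8])]
basin [array([277. , 472.9])]
```

```bash
python3 -c "
from workcell import bot
print(bot.job_done())"
```

```text
the job is handed in; nothing more can be done
None
```

I locked the loose lid in the nest and rolled both canisters down the lane, then handed the job in at about 39 s of the 70 s limit. The cameras showed both still: one at the end stop and the other behind it, within roughly 10 mm of its mark (20 mm allowed). The result of the judging was not shown.

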